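# Cycle and lock a locker door's slam latch on the test panel

## Robot

A 6-joint arm with a two-finger parallel gripper is mounted at the origin on the work surface. World frame = base frame: x ahead of the robot, y to its left, z up, the work surface at z = 0. Lengths are in mm, angles in rad, forces in N, time in s.
With the tool pointing down it reaches from about 400 to 925 mm from the base axis. Payload 12.5 kg.
Tool frame: the origin (TCP) lies at the very end of the fingers, on their centre line; the grasp point (between the pads) lies 19 mm behind it; z points along the fingers, y is the direction in which the jaws open and shut (so a half turn about z gives the same grasp; the last joint's range is limited). The gripper opens to 95 mm and grips with 3 to 60 N. Pads are 20 mm wide; open, the fingers measure 119 mm over their backs; the gripper's body (75 mm by 180 mm) begins 59 mm behind the grasp point.
Start: joints at [-1.306, 0.491, 1.559, -0, 1.092, -0.106], TCP at [226.5, -582.536, 185.861] pointing down, gripper open.
Joint ranges: [-3.1, 3.1], [-0.84, 2.19], [0.05, 2.79], [-1.13, 4.28], [0.06, 2.93], [-2.69, 2.69]. Speed limits (rad/s): [2.22, 2.22, 2.79, 3.14, 3.14, 3.14].

## Interface

Orientations are given as [roll, pitch, yaw] about the fixed x, y, z axes, in that order (R = Rz(yaw) Ry(pitch) Rx(roll)).
In Python, from cell import env gives the robot as it stands.
- The arm moves only by the shell command python3 -m pendant 'ROWS'. ROWS is JSON, a list that holds one entry, the list of rows, each a list of 5 numbers: the opening, from 0 (shut) to 1 (fully open), then the shift along the tool's x, y, z in m, then the turn about the tool's z in rad. A call has exactly 8 rows; each row is the pose to reach, as a shift and turn from the pose commanded when the call began, along the tool's axes at that moment; what a row does not reach only later rows make up. A row lasts 1/10 s, in which the tool goes at most 50 mm and 8.59 degrees, less where a joint would pass 70% of its speed; a pose out of reach is approached as far as the arm can. A call with a gripper value outside its range is refused whole. The fingers move at their own pace and stop on an object; the grip force is fixed at half the most. Time passes only in rows, so rows that repeat a pose let the fingers close, or fill a call up. It gives the time, the measured TCP pose, the force and the opening at its end, in the units of the state.
- env.state(): the state, without advancing time (a new reading comes with each control period).
- env.read_camera(name): name is "side" or "top"; returns a dict with "image" (420x560x3 uint8, blue, green, red), "range_z" (420x560 float32, mm along the optical axis (not along the pixel's ray), 0 where there is no reading), "fx", "fy", "cx", "cy" (pixels), "rvec" (rotation vector, rad) and "tvec" (3), from world to camera coordinates, as OpenCV has them. Camera axes: x right, y down, z forward; pixel columns grow to the right and rows downward; lengths in mm; the calibration is good to about 2 mm. A picture is of the moment at which its call begins.
- env.job_done(): hands the job in, once; it reports no verdict.
The state is a dict: "t": time; "joints": joint angles; "qvel": joint speeds; "tau": joint torques, N m; "eef_pos": TCP position; "tcp_rot": TCP orientation; "ft_force": force on the tool from outside, world axes, zero at the start; "moment": the same for the moment, N m; "opening": opening from 0.0 (shut) to 1.0 (fully open).
Only numpy, scipy, OpenCV 4.12 (cv2) and the standard library are available. Lean on these libraries where they do the work, as an engineer would, in place of code of your own. Each camera call takes 0.05 s, during which the arm holds its last target. There are 200 camera calls.

## Task

Try out the latch on the locker test panel with the fingertips: press the round release button until the little door springs open, push the door shut again until the latch catches and holds it, and only then push the chrome key lock fully home so that the door is left locked. Nothing is to be picked up: leave the loose lock parts beside the panel where they lie.

Things in the scene. Friction and masses are not known exactly. Their poses are not given: they have to be found in the camera images.
- panel: The test panel's stand: a plywood foot 250 (x) x 290 (y) x 12 mm fixed to the bench, carrying a piece of locker front, a white steel frame 210 (x) x 260 (y) mm, 50 mm deep. Origin on the bench under the middle of the frame's face; z up, x away from the worker's side, y to the left.
- face (a point): Middle of the frame's flat front face, 82 mm above the bench. The face leans 0.17 rad towards the worker (its -x edge is the lower one). z: straight out of the face; x: up the slope, away from the worker; y: to the left.
- release_top (a point): Centre of the top of the release button: plain round aluminium, 27 mm across, in a 38 mm bezel 3 mm high, in the strip of frame right (-y) of the door, on the half farther from the worker. It stands 11 mm out of the face at rest, 3 mm fully pressed. Axes as face; it is pressed along -z. Moves with the button.
- release (a joint): Travel of the release button in m: 0 out, 0.008 fully pressed. Sprung, about 2 N at first and 5 N at the bottom; it comes out again by itself. From about 0.005 on it has drawn the latch bolt back and the door springs open. It is blocked once the lock is home.
- door_push (a point): A point on the outer face of the small grey steel locker door (162 mm along x, 148 mm along y, vent louvres near the hinge): half-way along x, 115 mm from the hinge, 33 mm from the free (right, -y) edge. z: out of the door's face; it is pushed along -z. Moves with the door.
- door_hinge (a point): Middle of the door's hinge line, in the plane of the frame's face, on the door's left (+y) edge; the line runs along x of face. Shut, the push point lies 115 mm from here along -y of face.
- door (a joint): Opening of the door in rad: 0 shut, flush with the frame (it gives to -0.02 when pushed), 0.42 sprung open (free edge 60 mm off the frame). Its hinge spring holds it open unless latched. At the push point it takes about 3 N, and 6 to 7 N over the last 10 mm, where the sprung bolt yields and then snaps over the door's striker bar. Latched it rests within 0.01 of 0.
- lock_top (a point): Centre of the chrome face of the push-to-lock cam lock: a round plunger 19 mm across with a key slot, in a 29 mm bezel 2 mm high, in the same strip as the release button, 80 mm nearer the worker. It stands 13 mm out of the face unlocked, 4 mm when home. Axes as face; it is pushed along -z. Moves with the plunger.
- lock (a joint): Travel of the lock plunger in m: 0 out (unlocked), 0.009 fully home (locked). It takes 4 to 5 N and stays where it is left. Its pin drops behind the latch bolt; it cannot go in while the bolt is drawn back.
- cam_arm: Loose cranked zinc cam arm, 60 x 18 x 8 mm, lying on the bench beside the panel. Origin on the bench at its middle.
- key: Loose key, 66 mm long, with a red nylon head of 27 mm diameter, 7 mm thick, lying on the bench beside the panel. Origin on the bench at its middle.
- coin_box: Loose steel coin chamber, 64 x 42 x 36 mm, standing on the bench beside the panel. Origin on the bench at its middle.
- spring_plate: Loose brass spring plate, 55 x 20 x 12 mm, lying on the bench beside the panel. Origin on the bench at its middle.

How it is judged:
By the outcome, as a careful person would: the job done as asked, in the order asked, and still so for the second after the job is handed in, with the robot touching nothing.
It also fails if it takes over 42 s, if anything falls off the work surface, if the arm or the gripper's body presses on something with over 40 N, if the wrist force passes 120 N, or if a joint passes its speed limit or range.

## Working session

There is one attempt and no reset: what is moved stays moved. The work goes in short steps, Python scripts to look and compute and a shell command to move; the robot and the scene stay as the last step left them, time stands still between calls to the robot, and variables do not carry over. Pictures are saved under pics/ and viewed, about 8 in all and at most 12, crops included, and the job is handed in when it is done.

```bash
ls; mkdir -p pics; cat > h.py <<'E'
import numpy as np, cv2
from cell import env
def pts(c):
    R=cv2.Rodrigues(np.array(c["rvec"],float))[0]; z=c["range_z"]
    v,u=np.mgrid[:z.shape[0],:z.shape[1]]
    P=np.dstack([(u-c["cx"])/c["fx"]*z,(v-c["cy"])/c["fy"]*z,z])
    W=(P-np.array(c["tvec"],float).ravel())@R
    W[z==0]=np.nan
    return W
E
python3 - <<'E'
from h import *
for n in("top","side"):
    c=env.read_camera(n); cv2.imwrite(f"pics/{n}0.png",c["image"]); np.savez(f"{n}0.npz",**c)
print(env.state())
E
```

```text
pics
{'t': 0.1, 'joints': array([-1.30558603e+00,  4.91484011e-01,  1.55941203e+00, -5.29658525e-06,
        1.09171801e+00, -1.05624078e-01]), 'qvel': array([-6.68576194e-05, -2.31227825e-03, -1.24841122e-03,  8.58397287e-04,
        7.44789287e-04, -1.97986624e-04]), 'tau': array([ 1.43677247e-03, -6.13623619e+01, -2.58607006e+01,  6.93703140e-02,
        4.70126700e-02, -5.35032882e-05]), 'eef_pos': array([ 226.43279132, -582.26024321,  185.3215929 ]), 'tcp_rot': array([-3.14057646e+00, -1.03011525e-04,  3.70836769e-01]), 'ft_force': array([ 0.45555617, -0.29113369, -0.41377319]), 'moment': array([0.02731744, 0.05793261, 0.02379661]), 'opening': 1.0019845369096905}
```

View pics/top0.png

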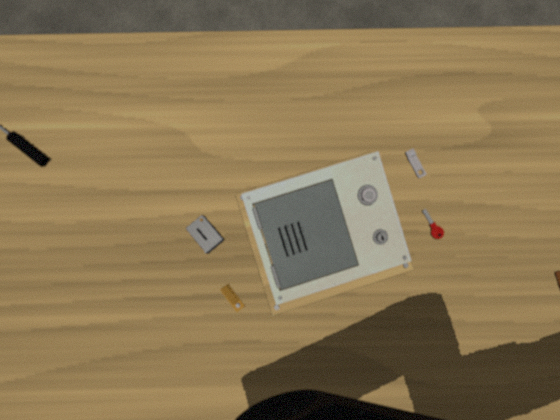

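View pics/side0.png

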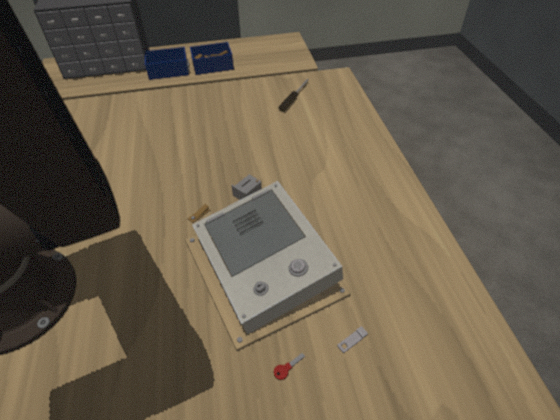

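The top view shows the release button at (368,195), the lock at (381,237), the door at about (306,235) with its louvres and hinge on the left. The side view shows the button at (298,267) and the lock at (260,288).

```bash
cat >> h.py <<'E'
def ray(c,u,v):
    R=cv2.Rodrigues(np.array(c["rvec"],float))[0]; t=np.array(c["tvec"],float).ravel()
    return -R.T@t, R.T@np.array([(u-c["cx"])/c["fx"],(v-c["cy"])/c["fy"],1.])
def onplane(c,u,v,n,d): # n.x=d
    o,r=ray(c,u,v); return o+r*(d-n@o)/(n@r)
E
python3 - <<'E'
from h import *
for nme,(b,l) in dict(top=((368,195),(381,237)),side=((298,267),(260,288))).items():
    c=dict(np.load(nme+"0.npz")); W=pts(c); im=c["image"]
    hsv=cv2.cvtColor(im,cv2.COLOR_BGR2HSV)
    m=((hsv[...,1]<40)&(hsv[...,2]>170)).astype(np.uint8)
    n,lab,st,ce=cv2.connectedComponentsWithStats(m)
    w=cv2.erode((W[...,2]>55).astype(np.uint8),np.ones((3,3)))*m>0
    w&=(np.abs(W[...,0]-np.nanmedian(W[b[1]-3:b[1]+3,b[0]-3:b[0]+3,0]))<300)&(W[...,2]<120)
    P=W[w]; 
    for _ in range(4):
        A=np.c_[P[:,:2],np.ones(len(P))]; s=np.linalg.lstsq(A,P[:,2],rcond=None)[0]; r=P[:,2]-A@s; P=P[abs(r)<max(2,1.5*r.std())]
    nn=np.array([-s[0],-s[1],1]);k=np.linalg.norm(nn);nn/=k;d=s[2]/k
    print(nme,len(P),"std",r.std(),"n",nn.round(4),"tilt",np.arccos(nn[2]),"downhill yaw",np.arctan2(-nn[1],-nn[0]))
    h,_=cv2.findContours(cv2.morphologyEx(w.astype(np.uint8),cv2.MORPH_CLOSE,np.ones((25,25))),0,2)[0:2]
    h=max(h,key=cv2.contourArea); q=cv2.boxPoints(cv2.minAreaRect(h)) if nme=="top" else cv2.approxPolyDP(h,15,True)[:,0]
    C=np.array([onplane(c,u,v,nn,d) for u,v in q]);print("corners",q.tolist(),C.round(1).tolist(),"mid",C.mean(0).round(1),"sides",np.linalg.norm(C-np.roll(C,1,0),axis=1).round(1))
    g=cv2.cvtColor(im,cv2.COLOR_BGR2GRAY)
    for nm,(u,v),hh in(("rel",b,11),("lock",l,13)):
        print(nm,onplane(c,u,v,nn,d+hh).round(1),"depth",np.nanmedian(W[v-2:v+3,u-2:u+3].reshape(-1,3),0).round(1), "h over face",(np.nanmedian(W[v-2:v+3,u-2:u+3].reshape(-1,3)@nn)-d).round(1))
    dm=((hsv[...,2]<140)&(hsv[...,2]>60)&(W[...,2]>60)&(W[...,2]<120)&(np.abs(W@nn-d)<6)).astype(np.uint8)
    h=max(cv2.findContours(cv2.morphologyEx(dm,cv2.MORPH_OPEN,np.ones((5,5))),0,2)[0],key=cv2.contourArea)
    q=cv2.approxPolyDP(h,10,True)[:,0];D=np.array([onplane(c,u,v,nn,d) for u,v in q]);print("door",q.tolist(),D.round(1).tolist(),D.mean(0).round(1),np.linalg.norm(D-np.roll(D,1,0),axis=1).round(1))
    x0,y0=min(b[0],l[0])-35,min(b[1],l[1])-35
    cv2.imwrite(f"pics/{nme}_crop.png",cv2.resize(im[y0:y0+110,x0:x0+110],None,fx=5,fy=5,interpolation=cv2.INTER_CUBIC)); print("crop origin",x0,y0)
import numpy as np
a=cv2.imread("pics/top_crop.png");b=cv2.imread("pics/side_crop.png");cv2.imwrite("pics/crops.png",cv2.resize(np.hstack([a,b]),(800,400)))
E
```

```text
top 5480 std 0.9980289647975781 n [-0.1625 -0.0476  0.9856] tilt 0.17018298972733908 downhill yaw 0.2850467193456064
corners [[242.26690673828125, 194.85409545898438], [376.6441650390625, 152.8612060546875], [410.5765380859375, 261.44482421875], [276.19927978515625, 303.4377136230469]] [[573.5, 123.6, 99.8], [645.9, -121.1, 100.0], [449.5, -181.0, 64.7], [379.4, 66.8, 65.1]] mid [512.1 -27.9  82.4] sides [205.2 255.1 208.3 257.5]
rel [ 568.8 -101.6   99.3] depth [ 568.8 -101.7   98.9] h over face 10.8
lock [ 493.9 -123.5   88. ] depth [ 493.8 -123.4   87.8] h over face 12.8
door [[331, 181], [255, 204], [280, 288], [356, 265]] [[596.4, -36.7, 95.9], [557.1, 101.2, 96.1], [406.9, 59.4, 69.3], [445.2, -79.8, 68.8]] [501.4  11.   82.5] [159.6 143.4 158.2 144.4]
crop origin 333 160
side 1 std 0.0 n [-0.1358  0.0394  0.99  ] tilt 0.14186575543324662 downhill yaw -0.28245033662603497
corners [[230, 297]] [[437.7, -127.0, 65.1]] mid [ 437.7 -127.    65.1] sides [0.]
rel [ 570.3 -106.1   93.6] depth [ 569.4 -109.8   98.7] h over face 16.1
lock [ 494.  -132.1   86.1] depth [ 494.  -132.3   86.4] h over face 13.1Traceback (most recent call last):
  File "<stdin>", line 21, in <module>
ValueError: max() iterable argument is empty
```

```bash
python3 - <<'E'
from h import *
o=[]
for n,x0,y0 in(("top",345,165),("side",235,240)):
    c=np.load(n+"0.npz"); o.append(cv2.resize(c["image"][y0:y0+95,x0:x0+95] if 0 else c["image"][y0:y0+80,x0:x0+80],(400,400),interpolation=cv2.INTER_CUBIC))
cv2.imwrite("pics/crops.png",np.hstack(o))
E
```

```text
(no output)
```

View pics/crops.png

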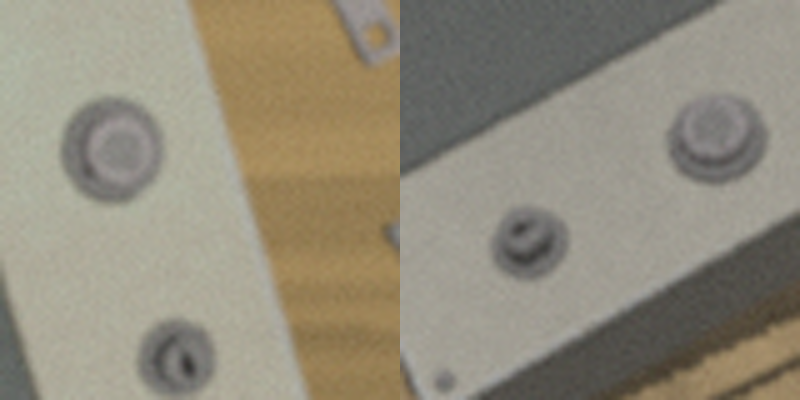

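The crops show the button's top at top (369.4,194.6) / side (298,265.6), and the lock's face at top (381.2,236.8) / side (261,286.4).

```bash
python3 - <<'E'
from h import *
T=dict(np.load("top0.npz"));S=dict(np.load("side0.npz"))
for n,a,b in(("rel",(369.4,194.6),(298,265.6)),("lock",(381.2,236.8),(261,286.4))):
    o1,r1=ray(T,*a);o2,r2=ray(S,*b)
    k=np.linalg.lstsq(np.c_[r1,-r2],o2-o1,rcond=None)[0]
    p,q=o1+k[0]*r1,o2+k[1]*r2;print(n,p.round(1),q.round(1))
print("rpx mm",r1@r1, k[0]/T["fx"],k[1]/S["fx"])
W=pts(S)
n=np.array([-.1625,-.0476,.9856])
for u,v in((280,300),(240,300),(310,260),(265,230),(240,200)): print(W[v,u].round(1),(W[v,u]@n).round(1))
print("d",n@np.array([512.1,-27.9,82.4]))
E
```

```text
rel [ 570.  -104.8   96.2] [ 570.5 -104.8   96.2]
lock [ 494.7 -125.7   80.5] [ 496.6 -125.7   80.6]
rpx mm 1.0630069252825296 1.811001664051951 1.834540133246015
[ 525.8 -157.9   76.6] -2.5
[ 455.1 -137.9   66.8] -1.5
[596.4 -93.6  91.4] -2.4
[525.9   1.8  84.8] -1.9
[486.6  97.   84.5] -0.4
d -0.6747699999999952
```

```bash
python3 -m pendant '[[[0,0,0,-0.03,-0.15],[0,0,0,-0.03,-0.3],[0,0,0,-0.03,-0.45],[0,0,0,-0.03,-0.6],[0,0,0,-0.03,-0.75],[0,0,0,-0.03,-0.9],[0,0,0,-0.03,-1.05],[0,0,0,-0.03,-1.2]]]'
```

```text
t: 0.9
eef_pos: [226.5, -582.4, 215.5]
tcp_rot: [-3.141, -0.001, 1.577]
ft_force: [-0.2, 0.4, -0.4]
opening: 0.385
```

```bash
python3 -m pendant '[[[0,0.04,0.028,0,-0.14],[0,0.08,0.056,0,-0.28],[0,0.12,0.084,0,-0.28],[0,0.16,0.112,0,-0.28],[0,0.2,0.14,0,-0.28],[0,0.24,0.168,0,-0.28],[0,0.28,0.196,0,-0.28],[0,0.32,0.224,0,-0.28]]]'
```

```text
t: 1.7
eef_pos: [451.2, -260.7, 215.8]
tcp_rot: [-3.141, -0.0, 1.851]
ft_force: [0.1, -0.7, 0.2]
opening: 0.006
```

```bash
python3 -m pendant '[[[0,0.03,0.038,0,0],[0,0.06,0.076,0.02,0],[0,0.09,0.114,0.04,0],[0,0.118,0.152,0.06,0],[0,0.118,0.152,0.08,0],[0,0.118,0.152,0.095,0],[0,0.118,0.152,0.095,0],[0,0.118,0.152,0.095,0]]]'
python3 - <<'E'
from h import *
o=[]
for n,x0,y0 in(("top",315,140),("side",230,200)):
    c=env.read_camera(n); np.savez(n+"1.npz",**c); o.append(cv2.resize(c["image"][y0:y0+120,x0:x0+100],(400,480),interpolation=cv2.INTER_CUBIC))
cv2.imwrite("pics/near1.png",np.hstack(o)); print(env.state()["eef_pos"])
E
```

```text
t: 2.5
eef_pos: [564.0, -107.3, 121.0]
tcp_rot: [-3.141, -0.0, 1.851]
ft_force: [-0.9, 0.2, 0.7]
opening: 0.003
[ 564.25833611 -107.58874343  121.77517973]
```

View pics/near1.png

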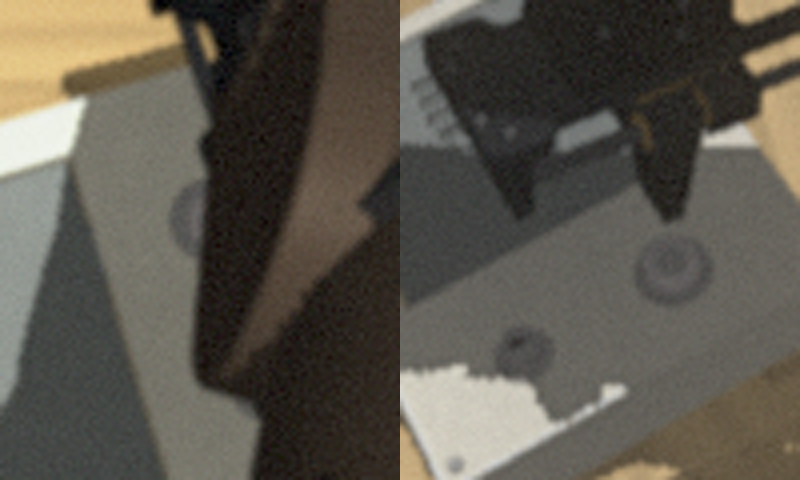

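The side view shows one fingertip at crop (670,215), just above the button at (672,268), and a second dark tip at (525,215). I'll check which it is with the depth.

```bash
python3 - <<'E'
from h import *
S=dict(np.load("side1.npz"));W=pts(S);n=np.array([-.1625,-.0476,.9856])
e=env.state()["eef_pos"]
p=cv2.projectPoints(np.array([e,[569.5,-104,98]],float),S["rvec"],S["tvec"],np.array([[S["fx"],0,S["cx"]],[0,S["fy"],S["cy"]],[0,0,1]]),None)[0].reshape(-1,2)
print("tcp,rel px",p,"in crop",(p-[230,200])*4)
for x,y in((525,205),(500,150),(480,120),(670,205),(675,150),(600,60),(672,262)):
    u,v=230+(x-400)//4,200+y//4; print((x,y),W[v,u].round(1))
E
```

```text
tcp,rel px [[295.21955454 259.27402198]
 [297.37965751 264.78853851]] in crop [[260.87821816 237.09608791]
 [269.51863004 259.15415405]]
(525, 205) [ 497.9 -162.3  236. ]
(500, 150) [ 490.8 -162.8  271.9]
(480, 120) [ 485.7 -148.1  271.4]
(670, 205) [ 564.  -120.4  163.4]
(675, 150) [ 558.4 -146.8  235.4]
(600, 60) [ 531.9 -140.4  285.3]
(672, 262) [ 570.6 -104.4   97.5]
```

```bash
python3 -m pendant '[[[0,0.002,0,0.008,0],[0,0.002,0,0.014,0],[0,0.002,0,0.018,0],[0,0.002,0,0.021,0],[0,0.002,0,0.023,0],[0,0.002,0,0.025,0],[0,0.002,0,0.0265,0],[0,0.002,0,0.0265,0]]]'; python3 -c "
from h import *;print(env.state())"
```

```text
t: 3.4
eef_pos: [563.4, -105.2, 94.2]
tcp_rot: [-3.141, -0.0, 1.851]
ft_force: [0.5, 0.3, -0.5]
opening: 0.005
{'t': 3.4, 'joints': array([-2.99811705e-01,  5.26819911e-01,  1.78440719e+00, -9.37521978e-05,
        8.30503222e-01, -5.79719438e-01]), 'qvel': array([ 0.00089158, -0.00402761, -0.00181226,  0.00195534,  0.00439778,
       -0.00117314]), 'tau': array([-9.22676234e-03, -5.81306720e+01, -2.04685861e+01,  3.62023443e-02,
        2.35089770e-02,  6.95244421e-05]), 'eef_pos': array([ 563.37074336, -105.19963691,   94.19147055]), 'tcp_rot': array([-3.14143956e+00, -1.75175315e-05,  1.85076730e+00]), 'ft_force': array([ 0.51402019,  0.28944898, -0.46520541]), 'moment': array([-0.02134387, -0.09318173, -0.01053329]), 'opening': 0.005357016073633041}
```

```bash
python3 - <<'E'
from h import *
S=env.read_camera("side");W=pts(S)
e=env.state()["eef_pos"]
p=cv2.projectPoints(np.array([e,[569.5,-104,98]],float),S["rvec"],S["tvec"],np.array([[S["fx"],0,S["cx"]],[0,S["fy"],S["cy"]],[0,0,1]]),None)[0].reshape(-1,2)
print((p-[265,230])*8)
im=S["image"][230:300,265:335].astype(float)*1.8
cv2.imwrite("pics/near2.png",cv2.resize(im.clip(0,255).astype(np.uint8),(560,560),interpolation=cv2.INTER_CUBIC))
E
```

```text
[[234.39710395 296.03343905]
 [259.03726008 278.3083081 ]]
```

View pics/near2.png

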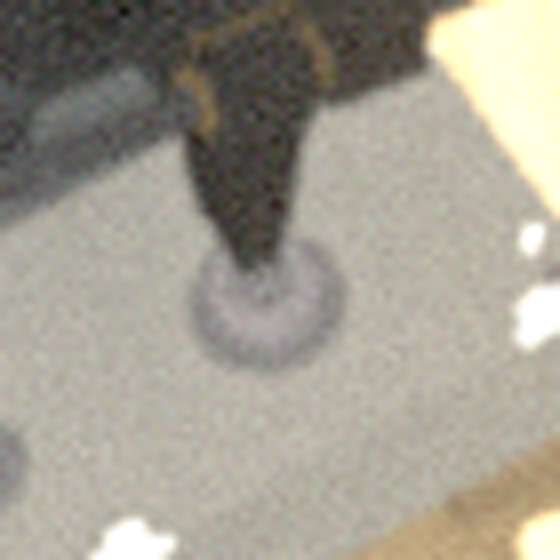

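The picture shows a narrow tip (about 10 mm) over the upper half of the button, at (258,268), with no force felt yet. I'll centre it and go lower in small steps.

```bash
python3 -m pendant '[[[0,0,0.003,0,0],[0,0,0.003,0,0],[0,0,0.003,0.001,0],[0,0,0.003,0.002,0],[0,0,0.003,0.003,0],[0,0,0.003,0.003,0],[0,0,0.003,0.003,0],[0,0,0.003,0.003,0]]]'
```

```text
t: 4.25
eef_pos: [566.3, -104.4, 91.4]
tcp_rot: [3.142, 0.0, 1.851]
ft_force: [0.2, 0.0, -1.0]
opening: 0.003
```

```bash
python3 -m pendant '[[[0,0,0,0.001,0],[0,0,0,0.002,0],[0,0,0,0.002,0],[0,0,0,0.002,0],[0,0,0,0.002,0],[0,0,0,0.002,0],[0,0,0,0.002,0],[0,0,0,0.002,0]]]'; python3 - <<'E'
from h import *
S=env.read_camera("side");W=pts(S)
n=np.array([-.1625,-.0476,.9856])
for u,v in((265,230),(280,225),(250,215),(298,269),(300,270)): print(W[v,u].round(1),(W[v,u]@n).round(1))
im=S["image"][190:310,220:340].astype(float)*1.5
cv2.imwrite("pics/near3.png",cv2.resize(im.clip(0,255).astype(np.uint8),(600,600),interpolation=cv2.INTER_CUBIC))
E
```

```text
t: 5.05
eef_pos: [566.3, -104.4, 89.3]
tcp_rot: [3.142, 0.0, 1.851]
ft_force: [0.1, -0.9, 0.3]
opening: 0.006
[ 510.4 -125.9  239.2] 158.8
[ 532.4 -136.   257.7] 173.9
[501.8  50.3  83.1] -2.1
[ 568.4 -114.1   99. ] 10.7
[ 572.2 -114.2   94.8] 5.9
```

View pics/near3.png

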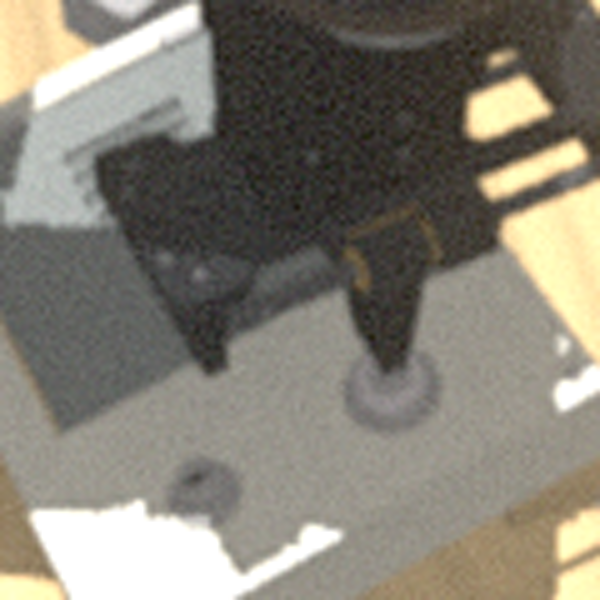

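```bash
python3 - <<'E'
from h import *
S=env.read_camera("side");W=pts(S)
o,r=ray(S,298.4,264.5);print(o.round())
for y in(-104,-109,-114): print((o+r*(y-o[1])/r[1]).round(1))
for v in range(245,275,2): print(v,[W[v,u].round(0).astype(int).tolist() if W[v,u,0]==W[v,u,0] else 0 for u in(296,298,300)],S["image"][v,298])
print(env.state()["ft_force"])
E
```

```text
[ 460. -538.  737.]
[ 571.4 -104.    98.4]
[ 570.2 -109.   105.7]
[ 568.9 -114.   113.1]
245 [[556, -144, 212], [560, -142, 209], [563, -142, 208]] [32 37 34]
247 [[556, -144, 207], [560, -141, 202], [563, -142, 203]] [34 37 42]
249 [[557, -143, 201], [566, -117, 164], [571, -113, 158]] [33 36 37]
251 [[563, -118, 160], [567, -116, 157], [571, -114, 153]] [36 41 45]
253 [[563, -117, 154], [567, -116, 151], [571, -116, 150]] [34 39 43]
255 [[563, -117, 148], [567, -116, 146], [571, -115, 142]] [41 39 49]
257 [[563, -118, 143], [567, -117, 140], [571, -115, 137]] [34 39 43]
259 [[563, -118, 136], [567, -117, 135], [571, -115, 130]] [35 38 45]
261 [[563, -117, 130], [567, -116, 128], [571, -115, 125]] [39 43 45]
263 [[564, -115, 120], [567, -116, 122], [572, -115, 118]] [45 49 49]
265 [[567, -105, 99], [570, -107, 101], [574, -106, 99]] [70 72 70]
267 [[566, -107, 96], [569, -110, 99], [573, -110, 98]] [82 82 84]
269 [[565, -113, 99], [569, -113, 97], [572, -114, 97]] [91 93 97]
271 [[565, -115, 95], [568, -116, 96], [572, -115, 93]] [92 94 99]
273 [[564, -116, 90], [568, -117, 91], [572, -117, 90]] [86 87 90]
[0.25258475 0.15578066 0.64589348]
```

Depth puts the finger's front face ending at z≈118 and the button still at z≈97, so the button is not pressed. The real tip seems to be well above the reported TCP, so I'll approach by force, in small steps.

```bash
python3 -m pendant '[[[0,0,0,0.001,0],[0,0,0,0.002,0],[0,0,0,0.003,0],[0,0,0,0.004,0],[0,0,0,0.005,0],[0,0,0,0.006,0],[0,0,0,0.006,0],[0,0,0,0.006,0]]]'; python3 - <<'E'
from h import *
S=env.read_camera("side");W=pts(S)
for v in range(257,279,2): print(v,[W[v,u].round(0).astype(int).tolist() if W[v,u,0]==W[v,u,0] else 0 for u in(296,298,300)],S["image"][v,298])
T=env.read_camera("top");np.savez("top2.npz",**T)
E
```

```text
t: 5.95
eef_pos: [566.3, -104.4, 83.3]
tcp_rot: [-3.142, 0.0, 1.851]
ft_force: [0.4, 0.3, -0.5]
opening: 0.009
257 [[563, -118, 142], [567, -116, 140], [571, -115, 137]] [37 35 36]
259 [[563, -117, 136], [567, -117, 135], [571, -115, 131]] [26 36 40]
261 [[563, -117, 130], [568, -116, 126], [571, -115, 124]] [44 45 49]
263 [[563, -118, 125], [567, -116, 121], [572, -114, 117]] [28 33 33]
265 [[564, -114, 113], [568, -115, 113], [572, -115, 113]] [55 58 60]
267 [[566, -108, 97], [569, -109, 99], [573, -112, 101]] [70 73 70]
269 [[565, -112, 96], [568, -115, 100], [572, -114, 98]] [85 88 93]
271 [[565, -114, 93], [568, -116, 96], [572, -116, 94]] [93 93 97]
273 [[564, -117, 91], [568, -117, 91], [572, -118, 90]] [82 85 86]
275 [[564, -118, 87], [567, -120, 89], [571, -121, 89]] [77 80 81]
277 [[563, -122, 86], [567, -123, 87], [570, -123, 86]] [88 95 98]
```

```bash
python3 -m pendant '[[[0,0,0,0.002,0],[0,0,0,0.004,0],[0,0,0,0.006,0],[0,0,0,0.008,0],[0,0,0,0.009,0],[0,0,0,0.01,0],[0,0,0,0.01,0],[0,0,0,0.01,0]]]'
```

```text
t: 6.85
eef_pos: [566.3, -104.4, 73.3]
tcp_rot: [3.142, 0.0, 1.851]
ft_force: [-0.2, -0.6, 0.1]
opening: 0.004
```

```bash
python3 -m pendant '[[[0,0,0,0.0005,0],[0,0,0,0.001,0],[0,0,0,0.0015,0],[0,0,0,0.002,0],[0,0,0,0.0025,0],[0,0,0,0.003,0],[0,0,0,0.0035,0],[0,0,0,0.004,0]]]'
```

```text
t: 7.65
eef_pos: [566.4, -104.4, 69.5]
tcp_rot: [3.141, 0.0, 1.851]
ft_force: [-0.5, 1.2, 3.2]
opening: 0.004
```

Contact at a reported z of about 70, so the reported z is about 28 mm low. Pressing on.

```bash
python3 -m pendant '[[[0,0,0,0.001,0],[0,0,0,0.002,0],[0,0,0,0.003,0],[0,0,0,0.004,0],[0,0,0,0.005,0],[0,0,0,0.0055,0],[0,0,0,0.0055,0],[0,0,0,0.0055,0]]]'; python3 - <<'E'
from h import *
S=env.read_camera("side");W=pts(S);n=np.array([-.1625,-.0476,.9856])
m=W@n+.7; k=(m>15)&(m<90)&(W[...,2]<165)&(np.hypot(W[...,0]-500,W[...,1]+10)<110);print(k.sum())
im=S["image"][150:330,180:360].astype(float)*1.5
cv2.imwrite("pics/open1.png",cv2.resize(im.clip(0,255).astype(np.uint8),(540,540),interpolation=cv2.INTER_CUBIC))
E
```

```text
t: 8.45
eef_pos: [566.3, -104.5, 63.9]
tcp_rot: [-3.142, 0.0, 1.851]
ft_force: [0.4, -0.9, 4.2]
opening: 0.006
1397
```

View pics/open1.png

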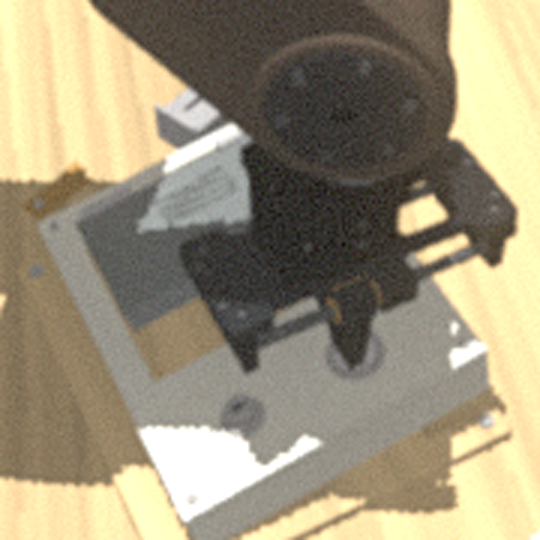

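The picture shows bench through the door opening at (180,335): the door has sprung open. I'll raise the tool and go over the push point.

```bash
python3 -m pendant '[[[0,0,0,-0.03,0],[0,0,0,-0.06,0],[0,0,0,-0.09,0],[0,0.045,-0.015,-0.09,0],[0,0.091,-0.031,-0.09,0],[0,0.091,-0.031,-0.075,0],[0,0.091,-0.031,-0.06,0],[0,0.091,-0.031,-0.055,0]]]'; python3 - <<'E'
from h import *
o=[]
for n,x0,y0 in(("side",170,140),("top",230,130)):
    c=env.read_camera(n);W=pts(c);np.savez(n+"3.npz",**c)
    o.append(cv2.resize((c["image"][y0:y0+190,x0:x0+190].astype(float)*1.4).clip(0,255).astype(np.uint8),(400,400),interpolation=cv2.INTER_CUBIC))
cv2.imwrite("pics/open2.png",np.hstack(o));s=env.state();print(s["eef_pos"],s["ft_force"])
E
```

```text
t: 9.3
eef_pos: [510.2, -25.1, 117.5]
tcp_rot: [-3.139, -0.001, 1.851]
ft_force: [-0.4, -0.8, 0.5]
opening: 0.005
[510.81384239 -25.52736557 118.09452477] [-0.31219886 -0.39425799 -0.4376574 ]
```

View pics/open2.png

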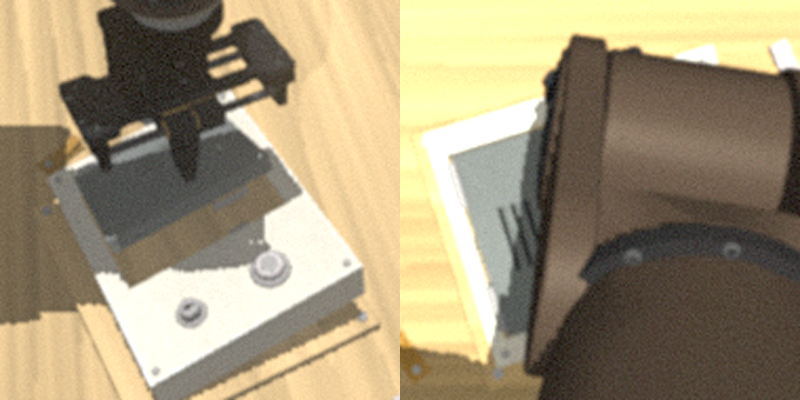

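The door stands open (gap at (200,220)), the button is out again, and the tip (185,175) is above the door near its free edge. Pushing it shut.

```bash
python3 -m pendant '[[[0,0,0,0.008,0],[0,0,0,0.016,0],[0,0,0,0.024,0],[0,0,0,0.032,0],[0,0,0,0.04,0],[0,0,0,0.046,0],[0,0,0,0.05,0],[0,0,0,0.052,0]]]'
```

```text
t: 10.2
eef_pos: [511.7, -25.6, 66.6]
tcp_rot: [3.141, 0.0, 1.851]
ft_force: [0.9, -0.5, 5.1]
opening: 0.003
```

```bash
python3 -m pendant '[[[0,0,0,0.002,0],[0,0,0,0.004,0],[0,0,0,0.006,0],[0,0,0,0.008,0],[0,0,0,0.009,0],[0,0,0,0.01,0],[0,0,0,0.011,0],[0,0,0,0.012,0]]]'
```

```text
t: 11.0
eef_pos: [511.1, -25.4, 54.6]
tcp_rot: [-3.141, -0.0, 1.851]
ft_force: [-0.0, 0.1, 0.0]
opening: 0.004
```

Force fell to 0, so it probably snapped over. I'll push a little deeper to be sure.

```bash
python3 -m pendant '[[[0,0,0,0.0005,0],[0,0,0,0.001,0],[0,0,0,0.0015,0],[0,0,0,0.002,0],[0,0,0,0.0025,0],[0,0,0,0.003,0],[0,0,0,0.003,0],[0,0,0,0.003,0]]]'
```

```text
t: 11.8
eef_pos: [511.5, -25.4, 51.9]
tcp_rot: [3.141, 0.0, 1.851]
ft_force: [0.3, 2.6, 3.3]
opening: 0.007
```

```bash
python3 -m pendant '[[[0,0,0,-0.04,0],[0,0,0,-0.08,0],[0,0,0,-0.11,0],[0,-0.045,-0.023,-0.11,0],[0,-0.09,-0.045,-0.11,0],[0,-0.09,-0.045,-0.08,0],[0,-0.09,-0.045,-0.05,0],[0,-0.09,-0.045,-0.025,0]]]'; python3 - <<'E'
from h import *
S=env.read_camera("side");W=pts(S);np.savez("side4.npz",**S)
n=np.array([-.1625,-.0476,.9856])
for u,v in((295,235),(230,265),(285,225),(215,235),(245,215)): print(u,v,W[v,u].round(1),(W[v,u]@n).round(1))
for v in range(265,297,2): print(v,[W[v,u].round(0).astype(int).tolist() if W[v,u,0]==W[v,u,0] else 0 for u in(258,261,264)],S["image"][v,261])
cv2.imwrite("pics/lock1.png",cv2.resize((S["image"][170:330,180:340].astype(float)*1.4).clip(0,255).astype(np.uint8),(600,600),interpolation=cv2.INTER_CUBIC))
s=env.state();print(s["eef_pos"],s["ft_force"])
E
```

```text
t: 12.6
eef_pos: [492.4, -125.0, 75.4]
tcp_rot: [-3.141, -0.0, 1.85]
ft_force: [0.2, 0.3, -0.2]
opening: 0.003
295 235 [ 556.9 -132.9  223.8] 136.4
230 265 [ 448.9 -164.   215.9] 147.6
285 225 [550.  -86.4 196.4] 108.3
215 235 [423.5  21.6  70.1] -0.7
245 215 [ 478.6 -191.8  353.8] 280.1
265 [[492, -162, 200], [497, -160, 196], [504, -133, 157]] [31 30 36]
267 [[491, -162, 196], [496, -161, 193], [504, -134, 152]] [32 37 36]
269 [[491, -161, 189], [498, -136, 151], [503, -135, 148]] [25 28 34]
271 [[493, -136, 147], [498, -136, 145], [503, -134, 140]] [29 27 24]
273 [[492, -137, 142], [498, -136, 138], [503, -134, 135]] [43 46 47]
275 [[492, -137, 136], [497, -136, 133], [503, -134, 128]] [33 37 36]
277 [[492, -137, 130], [497, -137, 129], [506, -103, 75]] [35 38 38]
279 [[491, -137, 124], [497, -135, 119], [505, -109, 77]] [37 39 41]
281 [[491, -137, 117], [497, -134, 112], [504, -113, 76]] [26 26 27]
283 [[491, -138, 113], [496, -135, 106], [503, -124, 87]] [34 32 34]
285 [[491, -126, 87], [497, -127, 88], [502, -128, 88]] [70 70 73]
287 [[491, -129, 85], [496, -131, 87], [501, -131, 86]] [79 82 85]
289 [[490, -133, 86], [495, -134, 85], [501, -131, 79]] [76 81 81]
291 [[490, -132, 77], [495, -135, 79], [501, -134, 77]] [75 75 75]
293 [[489, -134, 73], [495, -136, 75], [500, -137, 75]] [77 80 81]
295 [[489, -137, 71], [494, -138, 72], [499, -140, 74]] [82 84 88]
[ 490.9382387  -124.27424146   72.31033866] [-1.88876039  0.30702752 -4.19442495]
```

View pics/lock1.png

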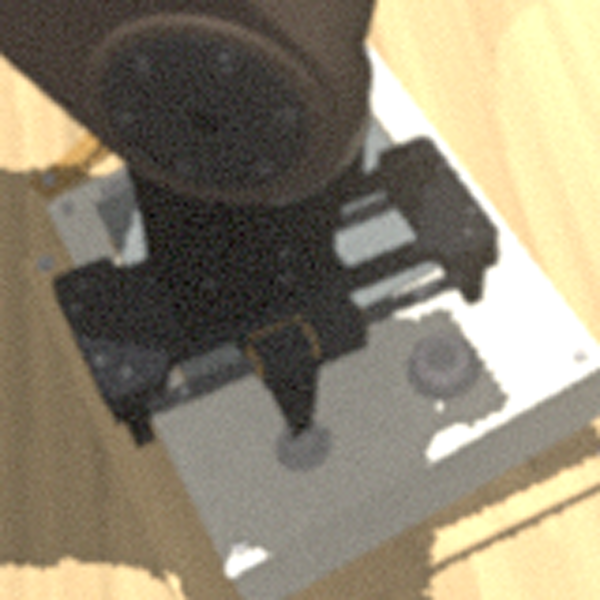

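The tip (300,430) is just above the lock (302,448). The grey door shows between the gripper's rails at about (395,285). Before locking, I'll check from depth that it is flush.

```bash
python3 - <<'E'
from h import *
S=dict(np.load("side4.npz"));W=pts(S);n=np.array([-.1625,-.0476,.9856])
for x,y in((380,240),(360,245),(375,285),(400,285),(415,275),(230,385),(195,410),(375,150),(130,240)):
    u,v=180+round(x/3.75),170+round(y/3.75); w=W[v,u]; print((x,y),w.round(0),"h",(w@n+.7).round(1),"panel xy",((w[:2]-[512.5,-28])@np.array([[.96,-.281],[.281,.96]])).round(0),S["image"][v,u])
E
```

```text
(380, 240) [555. -17.  87.] h -2.7 panel xy [44. -2.] [118 119 117]
(360, 245) [545. -18.  88.] h -0.3 panel xy [34.  0.] [120 121 119]
(375, 285) [548. -47.  88.] h 0.7 panel xy [ 28. -28.] [116 118 116]
(400, 285) [561. -51.  90.] h 0.4 panel xy [ 40. -36.] [121 127 128]
(415, 275) [570. -47.  92.] h 1.0 panel xy [ 49. -34.] [117 119 118]
(230, 385) [464. -83.  71.] h -1.1 panel xy [-62. -39.] [ 94 104 103]
(195, 410) [446. -90.  67.] h -1.3 panel xy [-81. -41.] [ 94 101 100]
(375, 150) [565.  41.  95.] h 0.4 panel xy [70. 51.] [107 107 107]
(130, 240) [424.  25.  69.] h -1.4 panel xy [-70.  76.] [130 133 131]
```

The door is flush (under 1 mm off near its free edge) with nothing touching it, so it is latched. Now the lock.

```bash
python3 -m pendant '[[[0,0,0.002,0.002,0],[0,0,0.002,0.004,0],[0,0,0.002,0.006,0],[0,0,0.002,0.008,0],[0,0,0.002,0.01,0],[0,0,0.002,0.012,0],[0,0,0.002,0.013,0],[0,0,0.002,0.014,0]]]'
```

```text
t: 13.45
eef_pos: [494.9, -123.9, 62.8]
tcp_rot: [-3.142, 0.0, 1.851]
ft_force: [-0.4, 1.0, -0.3]
opening: 0.003
```

```bash
python3 -m pendant '[[[0,0,0,0.001,0],[0,0,0,0.002,0],[0,0,0,0.003,0],[0,0,0,0.004,0],[0,0,0,0.0045,0],[0,0,0,0.005,0],[0,0,0,0.005,0],[0,0,0,0.005,0]]]'
```

```text
t: 14.25
eef_pos: [495.1, -123.9, 57.9]
tcp_rot: [3.141, 0.0, 1.851]
ft_force: [1.9, 1.2, 3.8]
opening: 0.003
```

Contact at about 59–60, as predicted. Pressing on, down to about 51.

```bash
python3 -m pendant '[[[0,0,0,0.001,0],[0,0,0,0.002,0],[0,0,0,0.003,0],[0,0,0,0.004,0],[0,0,0,0.005,0],[0,0,0,0.0055,0],[0,0,0,0.006,0],[0,0,0,0.006,0]]]'
```

```text
t: 15.05
eef_pos: [494.8, -123.9, 51.7]
tcp_rot: [-3.141, 0.0, 1.851]
ft_force: [1.5, -0.3, 2.9]
opening: 0.002
```

```bash
python3 -m pendant '[[[0,0,0,0.0005,0],[0,0,0,0.001,0],[0,0,0,0.0015,0],[0,0,0,0.002,0],[0,0,0,0.002,0],[0,0,0,0.002,0],[0,0,0,0.002,0],[0,0,0,0.002,0]]]'
```

```text
t: 15.85
eef_pos: [495.0, -123.9, 50.2]
tcp_rot: [3.141, 0.0, 1.851]
ft_force: [0.8, 0.7, 8.0]
opening: 0.006
```

```bash
python3 -m pendant '[[[0,0,0,0.0005,0],[0,0,0,0.001,0],[0,0,0,0.001,0],[0,0,0,0.001,0],[0,0,0,0.001,0],[0,0,0,0.001,0],[0,0,0,0.001,0],[0,0,0,0.001,0]]]'
```

```text
t: 16.65
eef_pos: [495.1, -123.9, 49.9]
tcp_rot: [3.141, 0.001, 1.851]
ft_force: [-1.9, 0.9, 19.9]
opening: 0.004
```

A hard stop at 20 N: the plunger is home. Retreating clear and looking.

```bash
python3 -m pendant '[[[0,0,0,-0.02,0],[0,0,0,-0.06,0],[0,0,0,-0.11,0],[0,-0.04,-0.03,-0.15,0],[0,-0.08,-0.06,-0.15,0],[0,-0.12,-0.09,-0.15,0],[0,-0.16,-0.12,-0.15,0],[0,-0.2,-0.15,-0.15,0]]]'; python3 -m pendant '[[[0,-0.04,-0.02,0,0],[0,-0.08,-0.04,0,0],[0,-0.12,-0.06,0,0],[0,-0.16,-0.08,0,0],[0,-0.16,-0.08,0,0],[0,-0.16,-0.08,0,0],[0,-0.16,-0.08,0,0],[0,-0.16,-0.08,0,0]]]'; python3 - <<'E'
from h import *
n=np.array([-.1625,-.0476,.9856]);o=[]
for nm,x0,y0,pp in(("top",230,130,dict(rel=(369,195),lock=(381,237),door=(345,225),edge=(350,245))),("side",170,170,dict(rel=(298,267),lock=(260,288),door=(265,255)))):
    c=env.read_camera(nm);W=pts(c)
    for k,(u,v) in pp.items(): print(nm,k,(np.nanmedian(W[v-1:v+2,u-1:u+2].reshape(-1,3)@n)+.7).round(1))
    o.append(cv2.resize(c["image"][y0:y0+190,x0:x0+190],(400,400),interpolation=cv2.INTER_CUBIC))
cv2.imwrite("pics/end.png",np.hstack(o))
E
```

```text
t: 17.45
eef_pos: [408.4, -347.9, 198.5]
tcp_rot: [-3.141, -0.002, 1.851]
ft_force: [0.6, 0.3, 0.3]
opening: 0.004
t: 18.25
eef_pos: [377.8, -521.4, 199.0]
tcp_rot: [-3.142, -0.0, 1.852]
ft_force: [-0.2, -0.4, 1.0]
opening: 0.005
top rel 11.1
top lock 4.6
top door 0.4
top edge 1.1
side rel 10.7
side lock 2.7
side door -0.4
```

View pics/end.png

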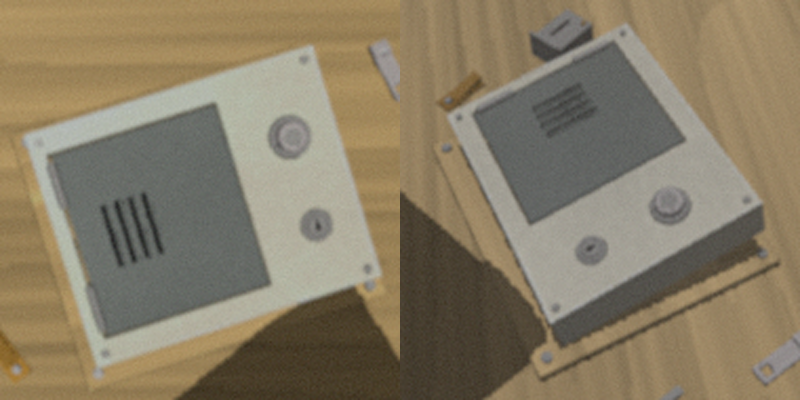

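The door is flush (top (165,220)), the button is out at 11 mm (290,137), and the lock is home at about 4 mm (317,225). The robot is clear of the panel and the loose parts.

```bash
python3 -c "
from cell import env
print(env.job_done())"
```

```text
the job is handed in; nothing more can be done
None
```

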